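# Print the date on a jar lid with the stamping jig

### The job

Print the date on the jar lid that lies in the stamping jig: take the date stamp off its ink pad, set it upright in the jig's holder so that it sits fully down, then press it down through the first soft stop (the holder meets the lid) until the lid rest below has gone firmly down to its second, stiffer stop, and let it come all the way back up. Press gently at the end (no more than about 25 N), leave the stamp seated in the holder, and do not disturb the jar, tape measure and marker.

Things in the scene. Friction and masses are not known exactly. Their poses are not given: they have to be found in the camera images.
- stamp_centre (a point): Hand date stamp, 80 mm tall, loose, about 60 g, standing upright on the ink pad. This point is its centre, 38 mm above the flat underside it stands on. Base block 26 mm (its x) by 46 mm (its y) by 18 mm tall; above it a neck 20 mm thick, then a round knob 26 mm thick whose middle is 21 mm above this point and whose top is 40 mm above it. z points up. Alike when turned half round.
- ink_pad: Flat ink pad tin 85 x 115 mm (x, y), fixed; origin on the table under its centre; the pad's surface is 12 mm above the table, its rim 14 mm.
- stamp_holder: Jig's grey holder (plunger head), open at the top, on a carriage sliding straight down. Origin: centre of its pocket's floor, 64 mm above the table at rest; z up. Pocket 28.6 mm (x) by 48.6 mm (y), walls 14 mm high, flared lip to 22 mm; outside about 44 x 64 mm. Takes the stamp's base either way round; seated, the stamp's centre is 38 mm above this origin.
- jig: Fixed stamping jig: grey foot plate 110 x 160 x 12 mm (x, y, z), two posts 62 mm either side of the holder along y, 92 mm high. Origin on the table, straight below the holder. A soft spring bears the holder (2 to 4 N from the hand moves it down); after 7 to 17 mm, set differently each time and not told, it meets the black jar lid on the rest below: the first stop. Its travel is 26 mm at most.
- lid_rest (a joint): Travel of the sprung rest under the lid, m: 0 up, 0.004 at its bottom, the second stop. It yields when pressed with about 3 N more than the holder's spring and reaches bottom at about 7 N more (9 to 11 N from the hand in all); past that the force rises steeply.
- jar_centre (a point): Bystander: sauce jar, 70 mm wide, 116 mm tall, standing loose behind the work; this point is half-way up.
- tape_measure: Bystander: pocket tape measure lying flat, 58 x 90 x 28 mm, loose; origin under its centre.
- marker: Bystander: marker pen lying flat, 135 x 16 x 17 mm, loose; origin under its centre, x along the pen.

How it is judged:
On the way, in this order (a step that is already met when the one before it is completed fails the run):
1. the stamp sits fully down and upright in the holder (z of stamp_centre in the frame of stamp_holder below 0.0405 m and horizontal distance between stamp_centre and stamp_holder below 0.006 m and angle between stamp_centre's own z axis and vertical below 0.1 rad), for 0.2 s.
2. with the stamp seated, the lid rest is pressed to its second stop (at least 3.3 of 4 mm) for 0.2 s (all of step 1 and value of joint lid_rest above 0.0033 m), for 0.2 s.
At the end, for the whole second after the job is handed in: The holder is back up (within 2 mm) and the lid rest too (within 0.8 mm), and the stamp is left upright and fully down in the holder (within 2.5 mm in height and 6 mm sideways); the jar, tape measure and marker are within 20 mm of where they stood (all of step 1 and height (world z) of stamp_holder above 0.062 m and value of joint lid_rest below 0.0008 m and distance of each of jar_centre, tape_measure, marker from where it was at the start of the episode below 0.02 m); the robot touches nothing.
It fails at once if the stamp presses on the holder's floor with more than 26 N (contact force between date_stamp and stamp_holder_c0 above 26 N).
It fails at once if a bystander is displaced by more than 20 mm (distance of any of jar_centre, tape_measure, marker from where it was at the start of the episode above 0.02 m).
It also fails if it takes over 61 s, if anything falls off the work surface, if the arm or the gripper's body presses on something with over 40 N, if the wrist force passes 120 N, or if a joint passes its speed limit or range.

### The arm

A 6-joint arm with a two-finger parallel gripper is mounted at the origin on a cart in front of the work surface, level with it; the furniture and walls round the work are solid. World frame = base frame: x ahead of the robot, y to its left, z up, the work surface at z = 0. Lengths are in m, angles in rad, forces in N, time in s.
With the tool pointing down it reaches from about 0.325 to 1 m from the base axis. Payload 5.1 kg.
Tool frame: the origin (TCP) lies between the finger pads; the fingertips stand ahead of it and the grasp point (between the pads) lies 11 mm behind it (robot.nose_length is the z of the fingertips in the tool frame, in m); z points along the fingers, y is the line along which they close (so a half turn about z gives the same grasp; the last joint's range is limited). The gripper opens to 85 mm and grips with 20 to 120 N. Pads are 22 mm wide; open, the fingers measure 114 mm over their backs; the gripper's body (76 mm by 85 mm) begins 54 mm behind the grasp point. The pads swing forward as they close: fully open they stand 13 mm farther back than shut.
Start: joints at [1.206, 0.124, 1.65, -0, 1.367, -0.083], TCP at [0.181, 0.624, 0.239] pointing down, gripper open.
Joint ranges: [-2.61, 2.61], [-1.02, 2.33], [0.03, 2.71], [-1.35, 4.49], [0.32, 2.68], [-2.91, 2.91]. Speed limits (rad/s): [2.57, 2.57, 3.14, 3.14, 3.14, 3.14].

### API

Orientations are given as a unit quaternion [w, x, y, z].
In Python, from workcell import robot gives the robot as it stands. Calls block until the motion is done:
- robot.move_to(position, orientation): joint-space move of the TCP to a pose.
- robot.servo_line(position, max_speed=0.15, rotation=None): straight line of the TCP; rotation=None keeps the orientation; max_speed is the mean speed in m/s.
- robot.move_joints(angles): joint-space move.
- robot.set_gripper(opening, f_grip=None): finger opening in m; f_grip is the grip in N (None keeps the last); returns when the fingers have stopped.
- robot.dwell(seconds).
- robot.solve_ik(position, orientation): joint angles nearest the present ones, or None.
- robot.sense(): the state.
- robot.read_camera(name): name is "scene" or "top"; returns the picture (384x512x3 uint8, blue, green, red); there is no depth.
- robot.camera_model(name): a dict with "fov_y" (degrees; the focal length in pixels is half the picture's height over the tangent of half this angle, whatever the lens; pixels are square), "cx", "cy" (the principal point, pixels), "rvec" (rotation vector, rad) and "tvec" (3), from world to camera coordinates, as OpenCV has them. Camera axes: x right, y down, z forward; pixel columns grow to the right and rows downward; lengths in m; the calibration is good to about 2 mm. A picture is of the moment at which its call begins. camera_model takes no time and is no camera call.
A pose or a line that the arm cannot do raises robot.MotionError and nothing moves.
- robot.hand_in(): hands the job in; it is judged then, once.
Trained networks look in the newest picture that a camera, given by its name, has taken for a name from the list of things; names that differ only in an ending like _2 or _b are one class to them, and where a whole thing is asked for, a point or a joint stands for the part that bears it (a point fixed in the world has none). Each returns a list of dicts, best first, with "score" (0 to 1); they miss things now and then, are a little off and sometimes report something else, mostly with a low value. They report only what shows in the picture. A call takes as long as a camera call.
- robot.spot_in(camera, label): "box" ([centre column, centre row, width, height] as shares, 0 to 1, of the picture: columns of its width, rows of its height, round what is visible of it).
The state is a dict: "time_s": time; "joint_pos": joint angles; "joint_vel": joint speeds; "joint_efforts": joint torques, N m; "tcp_pos": TCP position; "orientation": TCP orientation; "wrist_force": force on the tool from outside, world axes, zero at the start; "ft_torque": the same for the moment, N m; "grip_width": finger opening in m; "grip_force": force on a finger pad.
Only numpy, scipy, OpenCV 4.12 (cv2) and the standard library are available. Lean on these libraries where they do the work, as an engineer would, in place of code of your own. Each camera call takes 0.05 s, during which the arm holds its last target. There are 200 camera calls.

## Working session

There is one attempt and no reset: what is moved stays moved. The work goes in short steps, each a Python script; the robot and the scene stay as the last script left them, time stands still between calls to the robot, and variables do not carry over. Pictures are saved under pics/ and viewed, at most 10 in all, crops included, and the job is handed in when it is done.

```bash
mkdir -p pics; python3 - <<'E'
from workcell import robot
import cv2,numpy as np
for c in("scene","top"):
    im=robot.read_camera(c); cv2.imwrite(f"pics/{c}0.png",im)
    m=robot.camera_model(c); print(c,m)
    R=cv2.Rodrigues(np.array(m["rvec"],float))[0]; print("campos",-R.T@np.array(m["tvec"]))
    for l in("stamp_centre","ink_pad","stamp_holder","jig","jar_centre","tape_measure","marker"):
        print(l,[(round(d["score"],2),(np.array(d["box"])*[512,384,512,384]).round(1).tolist()) for d in robot.spot_in(c,l)[:2]])
s=robot.sense();print(s, robot.nose_length)
E
```

```text
scene {'fov_y': 55.936309537578246, 'cx': 258.0431963193875, 'cy': 192.11399341285477, 'rvec': array([ 0.6458278 , -2.44973198,  1.42021104]), 'tvec': array([0.49065406, 0.25590299, 0.57471166])}
campos [0.25715097 0.56498457 0.50118564]
stamp_centre [(0.53, [275.8, 194.6, 13.6, 34.8])]
ink_pad [(0.72, [276.0, 212.5, 53.1, 30.8]), (0.41, [226.2, 287.0, 25.7, 36.1])]
stamp_holder [(0.95, [220.4, 278.1, 87.8, 47.9]), (0.63, [275.5, 211.9, 53.8, 31.9])]
jig [(0.74, [221.2, 296.4, 108.2, 97.1])]
jar_centre [(0.82, [167.4, 205.8, 41.8, 52.4])]
tape_measure [(0.77, [238.1, 180.3, 24.2, 16.8])]
marker [(0.67, [339.9, 179.1, 47.2, 14.7])]
top {'fov_y': 42.097499353252175, 'cx': 257.24144280540133, 'cy': 197.6226024238537, 'rvec': array([ 2.06472653, -2.14988969,  0.23278988]), 'tvec': array([-0.04760596,  0.61574482,  1.3752223 ])}
campos [ 0.30234406 -0.06241295  1.47558025]
stamp_centre [(0.73, [282.3, 206.9, 16.1, 15.4])]
ink_pad [(0.97, [280.5, 212.6, 37.9, 29.2])]
stamp_holder [(0.9, [168.7, 229.4, 52.8, 33.8])]
jig [(0.58, [172.5, 233.9, 61.9, 49.5]), (0.29, [216.9, 146.7, 25.5, 36.2])
[... 183 characters left out ...]
0637622e+00,  1.23773252e-01,  1.65031201e+00, -1.01126934e-05,
        1.36749505e+00, -8.26215722e-02]), 'joint_vel': array([ 2.53905631e-03, -1.66200973e-04, -1.06313955e-03, -8.10256760e-04,
       -8.69041551e-04,  5.74419919e-08]), 'joint_efforts': array([ 1.99541006e-03, -4.23540723e+01, -3.65735078e+01,  1.21378171e-04,
        1.53313140e-04,  1.12770184e-05]), 'tcp_pos': array([0.18079255, 0.62433403, 0.23933243]), 'orientation': array([6.19602709e-06, 1.40432517e-01, 9.90090252e-01, 4.91585553e-06]), 'wrist_force': array([ 0.26080002,  0.44107794, -0.33150781]), 'ft_torque': array([-0.01409968, -0.00190304,  0.01051211]), 'grip_force': 0.0, 'grip_width': 0.08568845725162462} 0.008
```

```bash
python3 - <<'E'
import cv2
a=cv2.imread("pics/top0.png");cv2.imwrite("pics/topc.png",cv2.resize(a[130:270,120:320],None,fx=4,fy=4,interpolation=cv2.INTER_CUBIC))
a=cv2.imread("pics/scene0.png");cv2.imwrite("pics/scenec.png",cv2.resize(a[160:360,130:330],None,fx=3,fy=3,interpolation=cv2.INTER_CUBIC))
E
```

```text
(no output)
```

View pics/topc.png

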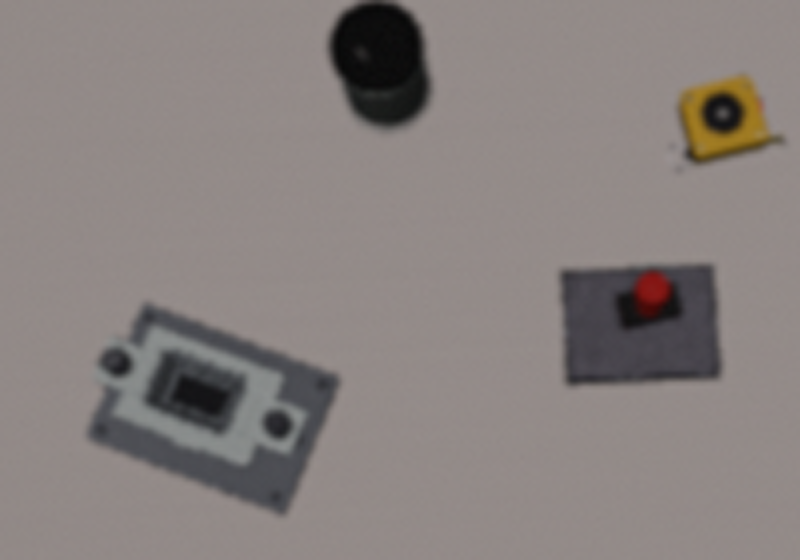

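View pics/scenec.png

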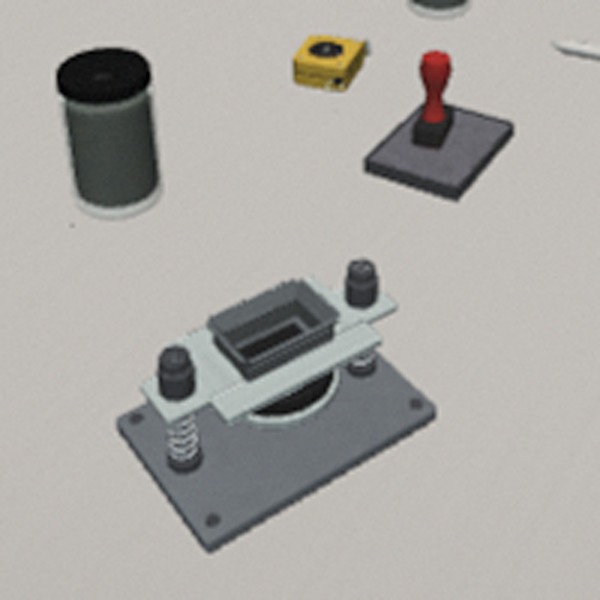

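View pics/scene0.png

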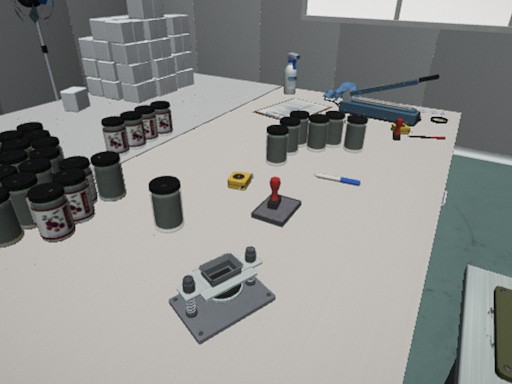

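The top crop shows the jig lower left, turned about 20°, and the stamp (red knob at about px 283,202) on the pad. The scene view shows the posts at about px (188,277) and (250,248). The bystanders are well clear of both. Next I'll fit poses from the features in both views.

```bash
cat > h.py <<'E'
from workcell import robot
import cv2,numpy as np
from scipy.optimize import least_squares
M={c:robot.camera_model(c) for c in("scene","top")}
def proj(c,P):
    m=M[c]; f=192/np.tan(np.radians(m["fov_y"]/2))
    K=np.array([[f,0,m["cx"]],[0,f,m["cy"]],[0,0,1.]])
    return cv2.projectPoints(np.atleast_2d(np.array(P,float)),np.array(m["rvec"],float),np.array(m["tvec"],float),K,None)[0][:,0]
def world(p,L):
    x,y,a=p;L=np.atleast_2d(np.array(L,float));c,s=np.cos(a),np.sin(a)
    return np.c_[x+c*L[:,0]-s*L[:,1],y+s*L[:,0]+c*L[:,1],L[:,2]]
def fit(obs,p0):  # obs: (cam, local pts, pixels)
    w={"scene":1.,"top":1.}
    f=lambda p:np.concatenate([((proj(c,world(p,L))-px)*w[c]).ravel() for c,L,px in obs])
    r=least_squares(f,p0,loss="soft_l1");return r.x,f(r.x).reshape(-1,2).round(1)
def ray(c,px,z):
    return least_squares(lambda q:(proj(c,[q[0],q[1],z])-px).ravel(),[.5,-.2]).x
E
python3 - <<'E'
from h import *
T=lambda a:np.array(a,float)/4+[120,130]-.4
S=lambda a:np.array(a,float)/3+[130,160]-.3
print([ray("top",T(p),.092) for p in((115,360),(278,425))],[ray("scene",S(p),.092) for p in((173,352),(360,265))])
print("stamp",ray("top",T((653,290)),.075),ray("scene",S((435,65)),.075))
print("jigc top",[ray("top",T(p),.012).round(3) for p in((147,303),(340,377),(285,515),(90,437))])
print("jigc sc",[ray("scene",S(p),.012).round(3) for p in((118,422),(210,550),(435,408))])
print("lip sc",[ray("scene",S(p),.086).round(3) for p in((208,325),(302,280),(340,322),(250,375))])
print("base top",[ray("top",T(p),.030).round(3) for p in((615,295),(625,328),(683,318))])
print("base sc",[ray("scene",S(p),.030).round(3) for p in((412,122),(444,133),(453,110))])
print("pad top",[ray("top",T(p),.014).round(3) for p in((561,270),(712,265),(720,378),(568,384))])
E
```

```text
[array([0.55699199, 0.23642946]), array([0.50628725, 0.12232817])] [array([0.56029197, 0.23787567]), array([0.51077673, 0.12449605])]
stamp [ 0.59546022 -0.14526755] [ 0.59878387 -0.15095031]
jigc top [array([0.614, 0.23 ]), array([0.552, 0.087]), array([0.452, 0.129]), array([0.515, 0.272])]
jigc sc [array([0.611, 0.237]), array([0.51, 0.28]), array([0.453, 0.133])]
lip sc [array([0.561, 0.206]), array([0.537, 0.147]), array([0.499, 0.167]), array([0.519, 0.226])]
base top [array([ 0.602, -0.12 ]), array([ 0.577, -0.126]), array([ 0.583, -0.169])]
base sc [array([ 0.606, -0.127]), array([ 0.575, -0.125]), array([ 0.585, -0.162])]
pad top [array([ 0.626, -0.081]), array([ 0.626, -0.194]), array([ 0.54 , -0.195]), array([ 0.54 , -0.082])]
```

```bash
cat >> h.py <<'E'
from scipy.spatial.transform import Rotation as Rn
def down(th): # closing line at angle th (rad)
    y=np.array([np.cos(th),np.sin(th),0]);z=np.array([0,0,-1.]);q=Rn.from_matrix(np.c_[np.cross(y,z),y,z]).as_quat()
    return np.array([q[3],*q[:3]])
def st(t=""):
    s=robot.sense();print(t,round(s["time_s"],2),s["tcp_pos"].round(4),"F",s["wrist_force"].round(1),"w",round(s["grip_width"],4),"g",round(s["grip_force"],1));return s
E
python3 - <<'E'
from h import *
for d in(10,100,-80,-170,-23.6,156.4):
    a=robot.solve_ik([.596,-.147,.2],down(np.radians(d)));b=robot.solve_ik([.5325,.181,.25],down(np.radians(d)))
    print(d,None if a is None else a.round(2),None if b is None else b.round(2))
E
```

```text
10 [-0.33  0.07  1.77 -0.    1.3  -0.5 ] [ 0.23 -0.08  1.84 -0.    1.38  0.06]
100 [-0.33  0.07  1.77 -0.    1.3  -2.07] [ 0.23 -0.08  1.84 -0.    1.38 -1.51]
-80 [-0.33  0.07  1.77 -0.    1.3   1.07] [ 0.23 -0.08  1.84 -0.    1.38  1.63]
-170 [-0.33  0.07  1.77 -0.    1.3   2.64] None
-23.6 [-0.33  0.07  1.77 -0.    1.3   0.08] [ 0.23 -0.08  1.84 -0.    1.38  0.64]
156.4 None [ 0.23 -0.08  1.84 -0.    1.38 -2.5 ]
```

```bash
python3 - <<'E'
from h import *
x,y=.596,-.147
robot.move_to([x,y,.22],down(np.radians(-80)))
robot.servo_line([x,y,.060],max_speed=.12); st("at")
robot.set_gripper(0.0,f_grip=20); s=st("closed y")
robot.set_gripper(.06)
robot.move_to([x,y,.060],down(np.radians(10)))
robot.set_gripper(0.0); st("closed x"); robot.set_gripper(.04); robot.dwell(.3)
robot.set_gripper(0.0,f_grip=50); st("grip")
robot.servo_line([x,y,.16],max_speed=.1); st("up")
robot.move_to([.50,.10,.27],down(np.radians(-23.6))); st("look")
for c in("scene","top"): cv2.imwrite(f"pics/{c}1.png",robot.read_camera(c))
a=cv2.imread("pics/scene1.png")
m=proj("scene",[.5,.1,.23])[0].astype(int);print(m)
x0,y0=max(m[0]-70,0),max(m[1]-55,0);print(x0,y0)
cv2.imwrite("pics/s1c.png",cv2.resize(a[y0:y0+110,x0:x0+140],None,fx=5,fy=5,interpolation=cv2.INTER_CUBIC))
E
```

```text
at 5.35 [ 0.5968 -0.1473  0.0611] F [0.6 0.4 0.4] w 0.0855 g 0.0
closed y 5.94 [ 0.5961 -0.147   0.0601] F [ 0.2  0.1 -0.1] w 0.0228 g 19.6
closed x 8.2 [ 0.5961 -0.147   0.0601] F [ 0.3 -0.3  0.8] w 0.0243 g 19.7
grip 9.1 [ 0.5962 -0.147   0.0603] F [0.2 0.2 0.8] w 0.023 g 48.8
up 10.25 [ 0.5954 -0.1468  0.1588] F [-0.5 -0.1 -0.1] w 0.0229 g 48.9
look 11.36 [0.5    0.0996 0.2692] F [ 0.2  1.2 -0.6] w 0.0231 g 48.9
[263 175]
193 120
```

View pics/s1c.png

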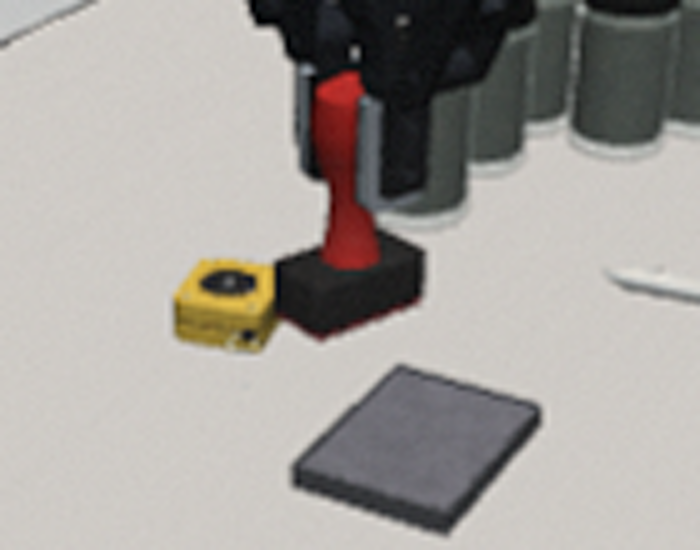

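The stamp hangs upright in the gripper. Its base corners in the crop are about (277,262), (425,250), (320,338) and (277,312). I'll fit its pose relative to the tool.

```bash
python3 - <<'E'
from h import *
a=cv2.imread("pics/scene1.png")
c=cv2.resize(a[155:192,243:283],None,fx=16,fy=16,interpolation=cv2.INTER_CUBIC)
c=cv2.convertScaleAbs(c,alpha=2.2,beta=-20)
# overlay of the nominal model
def draw(p,z,col,o=(243,155)):
    for zz in(z,z+.018):
        L=[(sx*.013,sy*.023,zz) for sx,sy in((1,1),(1,-1),(-1,-1),(-1,1))]
        q=proj("scene",world(p,L)); q=((q-o+.5)*16).astype(int); cv2.polylines(c,[q.reshape(-1,1,2)],True,col,1)
draw((.5,.0996,np.radians(-23.6)),.2212,(0,255,0))
cv2.imwrite("pics/s1d.png",c)
E
```

```text
(no output)
```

View pics/s1d.png

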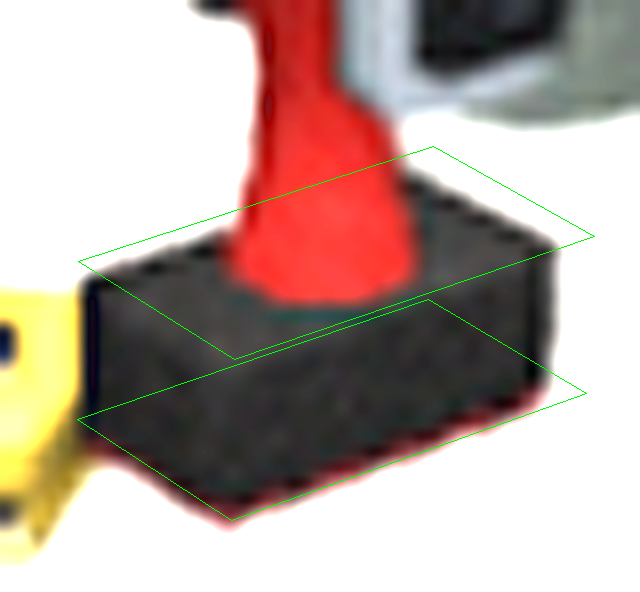

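```bash
python3 - <<'E'
from h import *
px=np.array([(85,280),(553,245),(85,443),(230,517),(545,393)],float)/16+[243,155]-.5
L=np.array([(1,1,1),(-1,-1,1),(1,1,-1),(-1,1,-1),(-1,-1,-1)])*[.013,.023,.009]+[0,0,-.029]
# local label check at nominal
for tilt in(0,1):
    def W(p):
        R=Rn.from_euler("ZXY",[p[3],p[4]*tilt,p[5]*tilt]).as_matrix(); return L@R.T+p[:3]
    f=lambda p:np.r_[(proj("scene",W(p))-px).ravel(),(p[2]-.2592)/.002,p[4:]/.05]
    r=least_squares(f,[.5,.0996,.2592,-.41,0,0],loss="soft_l1");print(r.x[:3].round(4),np.degrees(r.x[3:]).round(1),f(r.x)[:10].reshape(-1,2).round(2).tolist())
E
```

```text
[0.5018 0.1007 0.2583] [-17.9   0.    0. ] [[-1.46, 0.07], [0.9, -0.73], [-1.46, -0.25], [0.35, 0.98], [0.92, -0.25]]
[0.5014 0.1002 0.2584] [-15.7   1.9  -0.1] [[-1.28, -0.1], [0.74, -0.58], [-1.56, -0.29], [0.73, 0.8], [0.52, -0.02]]
```

```bash
python3 - <<'E'
from h import *
a=cv2.imread("pics/scene1.png").astype(np.float32)
o=(243,155)
g=a.min(axis=2)  # dark block + red die both low in min-channel
# photometric fit: render base hull (supersampled) against local background on window below/right of neck
S=8
y0,y1,x0,x1=168,192,246,283
G=g[y0:y1,x0:x1]; bg=np.median(a[186:192,262:283].min(axis=2)); print("bg",bg,"dark",np.percentile(G,5))
obs=np.clip((bg-G)/(bg-30),0,1)
mask=np.ones_like(obs); 
mask[:, :2]=0; mask[:5,10:26]=0           # tape, neck
tape=(a[y0:y1,x0:x1,2]-a[y0:y1,x0:x1,0]>60)&(a[y0:y1,x0:x1,1]>70); mask[tape]=0
Lb=np.array([(i*.013,j*.023,k) for i in(1,-1) for j in(1,-1) for k in(-.038,-.020)])
def render(p):
    R=Rn.from_euler("ZXY",[p[3],p[4],p[5]]).as_matrix()
    q=(proj("scene",Lb@R.T+p[:3])-[x0,y0]+.5)*S-.5
    h=cv2.convexHull(q.astype(np.float32))
    im=np.zeros(((y1-y0)*S,(x1-x0)*S),np.float32)
    cv2.fillConvexPoly(im,np.round(h*256).astype(np.int32),1.,shift=8)
    im=cv2.GaussianBlur(im,(0,0),S*p[6])
    return cv2.resize(im,(x1-x0,y1-y0),interpolation=cv2.INTER_AREA)
from scipy.optimize import minimize
obsb=(obs>.5).astype(np.float32)
def cost(p,tl=1):
    return (((render(p)-np.clip(obs*1.15,0,1))**2)*mask).sum()+((p[2]-.2588)/.002)**2*.2+(p[4]**2+p[5]**2)/.03**2*.2+((p[6]-.6)/.3)**2*.1
for y in(-24,-18,-12):
    p0=np.array([.5015,.1,.2588,np.radians(y),0,0,.6])
    sx=np.diag([.003,.003,.002,.1,.03,.03,.2]);sim=np.vstack([p0,p0+sx])
    r=minimize(cost,p0,method="Nelder-Mead",options=dict(initial_simplex=sim,maxiter=1500,xatol=1e-5,fatol=1e-4))
    print(y,r.fun.round(3),r.x[:3].round(4),np.degrees(r.x[3:6]).round(1),r.x[6].round(2))
p=r.x
v=np.hstack([np.clip(obs*1.15,0,1)*mask,render(p)*mask,abs(render(p)-np.clip(obs*1.15,0,1))*mask])
cv2.imwrite("pics/fit.png",cv2.resize((v*255).astype(np.uint8),None,fx=7,fy=7,interpolation=cv2.INTER_NEAREST))
E
```

```text
bg 197.0 dark 25.0
-24 1.958 [0.5015 0.1015 0.2581] [-18.4   1.2   0.3] 0.49
-18 2.283 [0.5015 0.1021 0.2584] [-19.4   0.7   0.5] 0.63
-12 2.01 [0.5017 0.1019 0.2585] [-18.6   1.3   1.6] 0.48
```

View pics/fit.png

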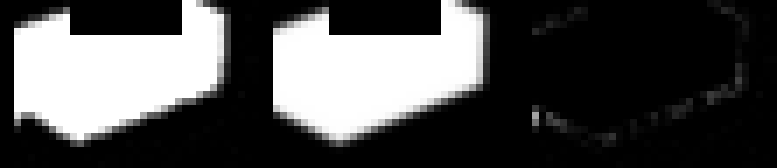

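Good fit: the stamp is turned +5° in the grip, so I'll correct for that. Now I'll check the jig pose with an overlay.

```bash
cat > ov.py <<'E'
from h import *
p=(.5325,.181,np.radians(-23.6))
box=lambda a,b,z:[(sx*a,sy*b,z) for sx,sy in((1,1),(1,-1),(-1,-1),(-1,1))]
def ov(c,f,o,wh,s,p):
    a=cv2.imread(f)[o[1]:o[1]+wh[1],o[0]:o[0]+wh[0]]
    a=cv2.resize(a,None,fx=s,fy=s,interpolation=cv2.INTER_CUBIC)
    for L,col in((box(.055,.08,.012),(0,255,0)),(box(.022,.032,.086),(0,0,255)),(box(.0143,.0243,.078),(255,0,255)),(box(.0143,.0243,.064),(255,160,0))):
        q=((proj(c,world(p,L))-o+.5)*s).astype(int);cv2.polylines(a,[q.reshape(-1,1,2)],True,col,1)
    for y in(.062,-.062):
        q=((proj(c,world(p,[(0,y,.092)]))-o+.5)*s).astype(int)[0];cv2.drawMarker(a,tuple(map(int,q)),(0,255,255),0,8)
    return a
E
python3 - <<'E'
from ov import *
cv2.imwrite("pics/ov1.png",ov("scene","pics/scene0.png",(165,240),(112,98),6,p)[:588])
E
```

```text
(no output)
```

View pics/ov1.png

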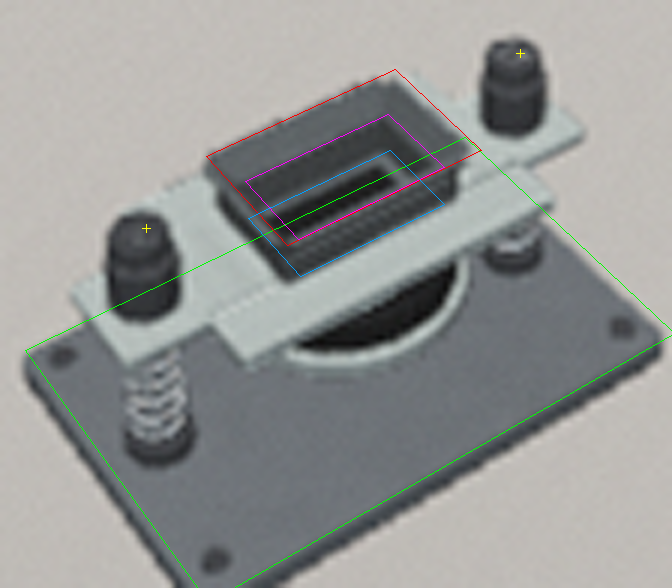

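```bash
python3 - <<'E'
from ov import *
C=lambda a:np.array(a,float)/6+[165,240]-.5
F=[(.055,.08,.012),(-.055,.08,.012),(-.055,-.08,.012)];fp=C([(25,360),(207,619),(662,338)])
P=[(0,.062,.092),(0,-.062,.092)];pp=C([(141,226),(514,50)])
H=[(.022,.032,.086),(.022,-.032,.086),(-.022,-.032,.086)];hp=C([(207,162),(397,75),(470,155)])
for n,o in(("all",[("scene",F,fp),("scene",P,pp),("scene",H,hp)]),("foot",[("scene",F,fp)]),("posts",[("scene",P,pp)]),("lip",[("scene",H,hp)])):
    r,e=fit(o,p);print(n,r[:2].round(4),np.degrees(r[2]).round(2),e.tolist())
    if n=="all":q=r
T=lambda a:np.array(a,float)/4+[120,130]-.4
print("top",fit([("top",[(.055,.08,.012),(.055,-.08,.012),(-.055,-.08,.012),(-.055,.08,.012)],T([(147,303),(340,377),(285,515),(90,437)])),("top",P,T([(115,360),(278,425)]))],p))
cv2.imwrite("pics/ov2.png",np.hstack([ov("scene","pics/scene0.png",(190,255),(64,44),6,q),ov("scene","pics/scene0.png",(190,255),(64,44),6,(q[0],q[1],q[2]))*0+cv2.resize(cv2.imread("pics/scene0.png")[255:299,190:254],None,fx=6,fy=6,interpolation=cv2.INTER_CUBIC)]))
E
```

```text
all [0.5324 0.1833] -23.09 [[-0.9, -0.4], [-0.1, -1.3], [1.6, -0.3], [0.2, 1.6], [0.3, 1.2], [-1.0, -0.0], [-1.1, -0.2], [1.3, -0.1]]
foot [0.532  0.1845] -22.86 [[-1.1, 0.3], [-0.1, -0.5], [1.5, 0.1]]
posts [0.5348 0.1806] -23.22 [[0.0, -0.0], [-0.0, 0.0]]
lip [0.5319 0.1832] -24.28 [[-0.6, -0.3], [-0.4, -0.0], [1.6, 0.2]]
top (array([ 0.53264386,  0.17933047, -0.40977934]), array([[-0.2, -0.3],
       [ 0.9,  0.3],
       [ 0.3,  0.4],
       [-1. ,  0.3],
       [ 0.1, -0.1],
       [-0.1, -0.6]]))
```

View pics/ov2.png

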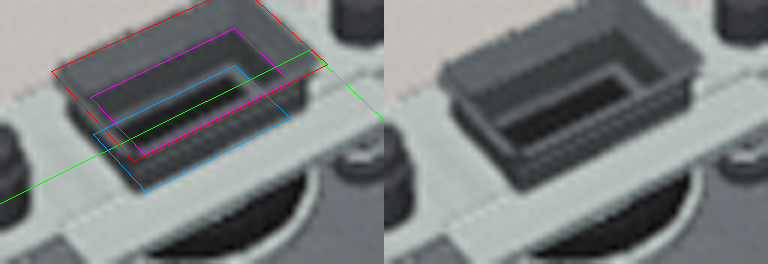

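```bash
python3 - <<'E'
from ov import *
x,y=.5314,.1802
robot.move_to([x,y,.20],down(np.radians(-28.3)))
robot.servo_line([x,y,.140],max_speed=.08); robot.dwell(.3); s=st()
for c in("scene","top"): cv2.imwrite(f"pics/{c}2.png",robot.read_camera(c))
o=(185,225)
a=cv2.resize(cv2.imread("pics/scene2.png")[o[1]:o[1]+75,o[0]:o[0]+80],None,fx=8,fy=8,interpolation=cv2.INTER_CUBIC)
a=cv2.convertScaleAbs(a,alpha=1.5,beta=0)
# lip fitted earlier (red), stamp base predicted with apparent offset (green)
t=s["tcp_pos"]
for pp,L,col in(((.5324,.1832,np.radians(-23.3)),box(.022,.032,.086),(0,0,255)),((t[0]+.0014,t[1]+.0019,np.radians(-23.3)),box(.013,.023,t[2]-.049),(0,255,0))):
    q=((proj("scene",world(pp,L))-o+.5)*8).astype(int);cv2.polylines(a,[q.reshape(-1,1,2)],True,col,1)
cv2.imwrite("pics/v2.png",a)
E
```

```text
13.18 [0.5317 0.1803 0.1405] F [-0.2 -0.5 -0.5] w 0.0232 g 48.9
```

View pics/v2.png

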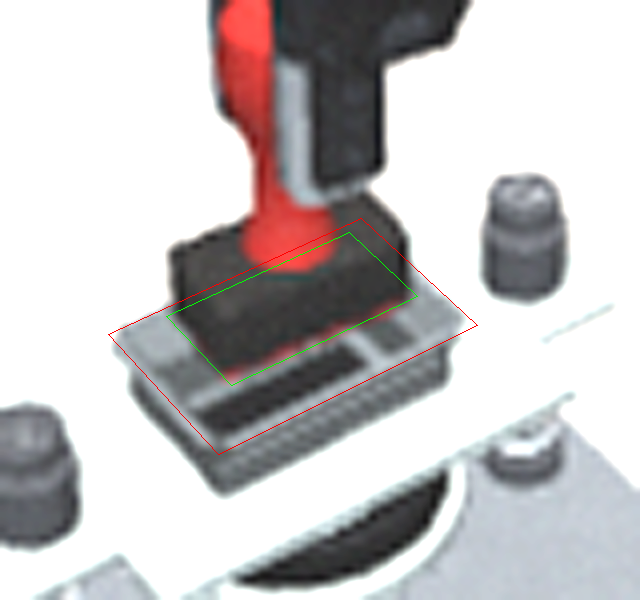

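The stamp base sits centred over the lip to within about 1 mm and square to it. I'll lower it in steps while watching the force.

```bash
cat >> h.py <<'E'
def F(n=6):
    v=[]
    for _ in range(n): v.append(robot.sense()["wrist_force"]); robot.dwell(.02)
    return np.mean(v,0)
E
python3 - <<'E'
from h import *
x,y=.5314,.1802
f0=F();print(f0.round(2))
for z in (.134,.130,.128,.126,.124,.122,.120,.118,.116,.115,.114,.113,.112):
    robot.servo_line([x,y,z],max_speed=.03); f=F()-f0
    print(z,robot.sense()["tcp_pos"].round(4),f.round(2))
    if f[2]>1.6 or np.hypot(*f[:2])>3: break
print(robot.sense()["time_s"])
E
```

```text
[ 0.09 -0.07 -0.44]
0.134 [0.5314 0.1802 0.1339] [-0.29  0.17  0.18]
0.13 [0.5314 0.1802 0.1299] [-0.02  0.18  0.03]
0.128 [0.5314 0.1802 0.128 ] [ 0.18  0.33 -0.15]
0.126 [0.5317 0.1802 0.1263] [0.53 0.1  0.93]
0.124 [0.5317 0.1803 0.1243] [0.63 0.31 2.34]
15.2583
```

```bash
python3 - <<'E'
from h import *
c=np.array([.5314,.1802]);a=np.radians(-23.3)
ex=np.array([np.cos(a),np.sin(a)]);ey=np.array([-np.sin(a),np.cos(a)])
f0=np.array([.09,-.07,-.44]); s=robot.sense();print(s["ft_torque"].round(3))
for d in((1,0),(1,1),(1,-1),(0,1.2),(0,-1.2),(2,0)):
    p=c+(d[0]*ex+d[1]*ey)*1e-3
    robot.servo_line([*p,.1275],max_speed=.04); robot.servo_line([*p,.1235],max_speed=.04); robot.dwell(.05)
    f=F(4)-f0; s=robot.sense();print(d,s["tcp_pos"].round(4),f.round(2),s["ft_torque"].round(3),round(s["time_s"],1))
    if f[2]<1: break
E
```

```text
[ 0.087 -0.167  0.04 ]
(1, 0) [0.5321 0.1796 0.1231] [ 0.89 -0.68 -0.85] [-0.15  -0.237  0.04 ] 15.9
```

```bash
python3 - <<'E'
from h import *
c=np.array([.5314,.1802]);a=np.radians(-23.3)
p=c+np.array([np.cos(a),np.sin(a)])*1.2e-3
f0=np.array([.09,-.07,-.44])
for z in (.123,.1215,.120,.118,.116,.115,.114,.113,.112,.111):
    robot.servo_line([*p,z],max_speed=.03); f=F(5)-f0; s=robot.sense()
    print(z,s["tcp_pos"].round(4),f.round(2),s["ft_torque"].round(3))
    if f[2]>1.8 or np.hypot(*f[:2])>3: break
print(s["time_s"])
E
```

```text
0.123 [0.5324 0.1797 0.123 ] [ 0.55 -0.41 -0.31] [-0.108 -0.138  0.029]
0.1215 [0.5325 0.1797 0.1215] [ 0.86 -0.21 -0.29] [-0.123 -0.203  0.02 ]
0.12 [0.5325 0.1797 0.1199] [ 0.41 -0.31  0.02] [-0.123 -0.16  -0.016]
0.118 [0.5324 0.1797 0.1178] [ 0.74 -0.49 -0.26] [-0.105 -0.184  0.036]
0.116 [0.5324 0.1797 0.1158] [ 0.89 -0.42 -0.68] [-0.115 -0.164  0.027]
0.115 [0.5325 0.1797 0.115 ] [ 1.   -0.08 -0.  ] [-0.021 -0.2    0.058]
0.114 [0.5326 0.1797 0.114 ] [ 0.99  0.05 -0.15] [-0.072 -0.184 -0.02 ]
0.113 [0.5325 0.1797 0.1129] [ 0.99 -0.2   0.26] [-0.033 -0.196 -0.002]
0.112 [0.5327 0.1798 0.1123] [0.24 0.37 1.75] [ 0.034 -0.08   0.056]
0.111 [0.5326 0.1798 0.1112] [0.73 0.54 2.51] [ 0.078 -0.073  0.038]
19.2083
```

Seated at the predicted height (TCP z ≈ 0.1125). I'll regrip square, then press in steps.

```bash
python3 - <<'E'
from h import *
p=[.5325,.1797]; f0=np.array([.09,-.07,-.44])
robot.servo_line([*p,.1125],max_speed=.03)
robot.set_gripper(.045); robot.dwell(.3); fo=F(6); print("open",fo.round(2))
robot.set_gripper(0.,f_grip=60); robot.dwell(.1); st("regrip")
z=.1125; f=0
while z>.0865:
    z-=.001 if f<4.5 else .0004
    robot.servo_line([*p,z],max_speed=.03); robot.dwell(.04)
    f=(F(3)-f0)[2]; s=robot.sense(); print(round(z,4),s["tcp_pos"][2].round(4),round(f,2),end=" | ")
    if f>13: break
robot.dwell(.3); print("hold",(F(4)-f0).round(2)); st()
E
```

```text
open [-0.16  0.04 -0.02]
regrip 20.63 [0.5327 0.1797 0.1128] F [-0.2 -0.8  1.9] w 0.023 g 58.6
0.1115 0.1116 2.57 | 0.1105 0.1105 2.83 | 0.1095 0.1095 2.44 | 0.1085 0.1085 2.54 | 0.1075 0.1075 2.9 | 0.1065 0.1065 2.9 | 0.1055 0.1055 2.98 | 0.1045 0.1051 6.8 | 0.1041 0.1048 6.58 | 0.1037 0.1045 6.68 | 0.1033 0.1041 7.06 | 0.1029 0.1038 7.8 | 0.1025 0.1035 7.84 | 0.1021 0.1032 8.19 | 0.1017 0.1028 8.32 | 0.1013 0.1025 8.71 | 0.1009 0.1022 9.32 | 0.1005 0.1019 9.4 | 0.1001 0.1016 9.52 | 0.0997 0.1012 10.53 | 0.0993 0.101 10.96 | 0.0989 0.1009 12.53 | 0.0985 0.1009 14.0 | hold [-4.78 -1.45 13.67]
 28.86 [0.5331 0.1799 0.1009] F [-5.1 -1.6 13.3] w 0.0227 g 59.3
```

The lid rest has bottomed: about 4.2 mm past the first stop, with the force rising sharply to 13–14 N. Now I'll come back up, release and retreat.

```bash
python3 - <<'E'
from h import *
p=[.5325,.1797]
robot.servo_line([*p,.1127],max_speed=.02); robot.dwell(.2); st("up")
robot.set_gripper(.05); robot.dwell(.3); robot.set_gripper(.08); st("open")
robot.servo_line([*p,.22],max_speed=.08); robot.move_to([.35,-.1,.35],down(np.radians(-28.3))); robot.dwell(.3); st("away")
a=robot.read_camera("scene"); b=robot.read_camera("top")
cv2.imwrite("pics/end.png",np.hstack([cv2.resize(a[150:345,140:340],None,fx=2,fy=2),cv2.resize(b[130:325,120:320],None,fx=2,fy=2)]))
E
```

```text
up 29.92 [0.5325 0.1797 0.1126] F [ 0.  -0.3  2. ] w 0.0225 g 58.7
open 31.0 [0.5325 0.1797 0.1127] F [ 0.1 -0.2 -0.2] w 0.0797 g 0.0
away 34.13 [ 0.3503 -0.0997  0.3496] F [0.9 0.2 0.7] w 0.0801 g 0.0
```

View pics/end.png

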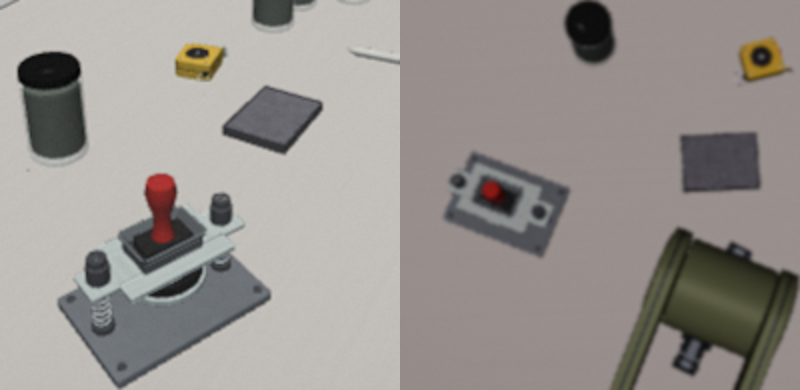

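The stamp stands upright and seated in the holder, the holder is back up, and the bystanders haven't moved. I'm handing in.

```bash
python3 -c "
from workcell import robot
print(robot.hand_in())"
```

```text
the job is handed in; nothing more can be done
None
```

The date stamp was seated in the holder, pressed to the second stop at about 14 N and let back up, with the jar, tape measure and marker undisturbed; I handed it in at about 34 s of the 61 s, and no verdict was returned.

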